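# Demagnetise a tote of spacers and tip them into the pouring corner

## Robot

A 6-joint arm with a two-finger parallel gripper is mounted at the origin on the work surface. World frame = base frame: x ahead of the robot, y to its left, z up, the work surface at z = 0. Lengths are in mm, angles in rad, forces in N, time in s.
With the tool pointing down it reaches from about 250 to 850 mm from the base axis. Payload 12.5 kg.
Tool frame: the origin (TCP) lies midway between the tips of the shut fingers; the grasp point (between the pads) lies 19 mm behind it; x points along the fingers, y is the direction in which the jaws open and shut, and the axes are right-handed (so a half turn about x gives the same grasp; the last joint's range is limited). The gripper opens to 93 mm and grips with 3 to 60 N. Pads are 15 mm wide; open, the fingers measure 128 mm over their backs; the gripper's body (75 mm by 188 mm) begins 65 mm behind the grasp point.
Start: joints at [1.241, 0.351, 1.652, -0, 1.139, -0.085], TCP at [133.268, 533.595, 218.633] pointing down, gripper open.
Joint ranges: [-2.75, 2.75], [-0.79, 2.1], [0.01, 2.65], [-1.57, 4.71], [0.07, 3.14], [-2.87, 2.87]. Speed limits (rad/s): [2.22, 2.22, 2.79, 3.14, 3.14, 3.14].

## Interface

Orientations are given as a unit quaternion [x, y, z, w].
In Python, from bench import read_state, grab_frame, hand_in gives the robot as it stands.
- The arm moves only by the tool arm_command, never from a script. Its argument "deltas" is a list of rows, each a list of 7 numbers: the shift along the tool's x, y, z in m, then the turn, a rotation vector about the tool's x, y, z in degrees, then the closure, from -1 (fully open) to 1 (shut). A call has 1 to 12 rows; each row shifts and turns the commanded pose from where the row before left it, along the tool's axes as they then stand; what a row does not reach is not made up. A row lasts 1/12 s, in which the tool goes at most 41.7 mm and 7.16 degrees, less where a joint would pass 70% of its speed; a pose out of reach is approached as far as the arm can. A call is refused whole if a number of a shift passes 0.0417 or a number of a turn 7.16, either way. A call with a gripper value outside its range is refused whole. The fingers move at their own pace and stop on an object; the grip force is fixed at half the most. Time passes only in rows, so rows that do not move let the fingers close. It gives the time, the measured TCP pose, the force and the opening at its end, in the units of the state.
- read_state(): the state, without advancing time (a new reading comes with each control period).
- grab_frame(name): name is "scene" or "top"; returns a dict with "img" (400x640x3 uint8, red, green, blue), "depth" (400x640 float32, mm along the optical axis (not along the pixel's ray), 0 where there is no reading), "camera_matrix" (3x3 intrinsics, pixels), "extrinsics" (4x4, takes a point from world to camera coordinates). Camera axes: x right, y up, looking along -z (the intrinsics and any distortion apply to the point x, -y, -z); pixel columns grow to the right and rows downward; lengths in mm; the calibration is good to about 2 mm. A picture is of the moment at which its call begins.
- hand_in(): hands the job in, once; it reports no verdict.
The state is a dict: "t": time; "joint_positions": joint angles; "dq": joint speeds; "joint_torque": joint torques, N m; "tcp_pos": TCP position; "eef_rot": TCP orientation; "force": force on the tool from outside, world axes, zero at the start; "ft_torque": the same for the moment, N m; "width": finger opening in mm.
Only numpy, scipy, OpenCV 4.12 (cv2) and the standard library are available. Lean on these libraries where they do the work, as an engineer would, in place of code of your own. Each camera call takes 0.05 s, during which the arm holds its last target.

## Task

The steel spacers in the black tote on the demagnetiser plate are clinging together. Leave the tote where it is, twist the spring-return knob on the control box clockwise (seen from above) all the way to its stop and let go so that it springs back; then lift the tote by its handle well clear of the plate and tilt it until all three spacers have slid together into its cut-off corner. Finish still holding the tote like that in the air, tilted and still, with nothing else carrying it, and leave the other things on the bench alone.

Things in the scene. Friction and masses are not known exactly. Their poses are not given: they have to be found in the camera images.
- plate: fixed demagnetiser plate, bare aluminium slab 200 x 200 mm, top face 20 mm above the bench (212 mm grey foot, 8 mm high). Origin: centre of its underside on the bench. The tote stands on it
- ctrl: fixed grey control box, 110 x 110 x 55 mm high, with the knob in the middle of its top. Origin: centre of its underside on the bench. It may stand left or right of the plate
- knob_grip (a point): point on the knob's vertical axis at the height to grip, 79 mm above the bench. The knob is a black upright bar 42 mm long, 13 mm thick, its top 91 mm and its foot 59 mm above the bench, on a 44 mm disc. The point turns with the knob: x along the bar's length, y across its thickness (grip across y), z up
- knob (a joint): angle of the knob in rad: 0 at rest, grows as it is turned clockwise seen from above, stop at 1.0. A spring returns it to 0 when let go (0.06 N m at rest, 0.18 N m at the stop); count it as fully turned above 0.9 and returned below 0.1
- tote: black plastic tote, loose, about 0.26 kg empty (varies). Outside 170 mm (x) x 120 mm (y), walls 45 mm high and 4 mm thick, floor 4 mm thick; the corner at +x +y is cut off at 45 degrees (30 mm off each side). Two 6 mm end posts carry a aluminium bridge handle over the middle. Origin: centre of its underside; x along its length and the handle, y across, z up
- tote_grip (a point): centre of the tote's handle, 117 mm above the tote's underside, with the tote's axes. The handle is a straight bare aluminium bar along the tote's x, 182 mm long, 14 mm thick (y) and 22 mm high, free underneath; grip it across y from above
- tote_corner (a point): inner floor of the tote at the middle of its cut-off corner, at x 67, y 42, z 4 mm in the tote's frame; the spacers must end bunched or queued up against each other at it, centres within about 60 mm
- spacer0_c (a point): centre of one of three equal loose steel spacers, discs of 20 mm diameter and 14 mm height, 30 g, standing flat on the tote's floor. They slide on it (friction coefficient 0.13 to 0.2) once it is tilted by roughly 10 degrees; to slide along a wall towards the corner they need a steeper tilt, up to 30 degrees
- spacer1_c (a point): centre of one of three equal loose steel spacers, discs of 20 mm diameter and 14 mm height, 30 g, standing flat on the tote's floor. They slide on it (friction coefficient 0.13 to 0.2) once it is tilted by roughly 10 degrees; to slide along a wall towards the corner they need a steeper tilt, up to 30 degrees
- spacer2_c (a point): centre of one of three equal loose steel spacers, discs of 20 mm diameter and 14 mm height, 30 g, standing flat on the tote's floor. They slide on it (friction coefficient 0.13 to 0.2) once it is tilted by roughly 10 degrees; to slide along a wall towards the corner they need a steeper tilt, up to 30 degrees
- flux_c (a point): bystander: centre of a white plastic bottle, 44 mm diameter, 90 mm high, loose; leave alone
- spool_c (a point): bystander: centre of a wire spool standing on end, 56 mm diameter, 40 mm high, loose; leave alone
- driver_grip (a point): bystander: handle of a screwdriver lying on the bench, loose; leave alone
There are look-alikes about, which are no part of the job. Of the things like the tote, leave any that is purple or yellow; of the rest the larger one is meant.

How it is judged (in metres and radians):
On the way, in this order (a step that is already met when the one before it is completed fails the run):
1. the knob is turned to its stop while the tote still stands on the plate (value of joint knob above 0.9 rad and distance of tote_grip from where it was at the start of the episode below 0.02 m), for 0.1 s.
2. the knob has been let go and has sprung back, the tote still on the plate (value of joint knob below 0.1 rad and contact force between ctrl and the fingers below 0.3 N and distance of tote_grip from where it was at the start of the episode below 0.02 m), for 0.2 s.
3. the tote is lifted clear of the plate (height (world z) of tote_corner above 0.06 m and contact force between tote and the fingers above 1 N and contact force between tote and plate below 0.2 N and contact force between tote and ctrl below 0.2 N), for 0.2 s.
4. the tote is held tilted in the air and all three spacers have slid into its cut-off corner (all of step 3 and angle between tote_grip's own z axis and vertical above 0.2 rad and distance between each of spacer0_c, spacer1_c, spacer2_c and tote_corner below 0.065 m), for 0.3 s.
At the end, for the whole second after the job is handed in: Tote held by the gripper, cut-off corner over 60 mm above the bench, not touching plate or control box, tilted over 0.2 rad, still (under 0.03 m/s, 0.15 rad/s); all three spacer centres within 65 mm of the cut-off corner point; knob back below 0.1 rad (all of step 4 and linear speed of tote below 0.03 m/s and angular speed of tote below 0.15 rad/s and value of joint knob below 0.1 rad); the arm keeps its last pose, push and grip.
It fails at once if a bystander (bottle, spool or screwdriver) is moved more than 30 mm (distance of any of flux_c, spool_c, driver_grip from where it was at the start of the episode above 0.03 m).
It also fails if it takes over 59 s, if anything falls off the work surface, if the arm or the gripper's body presses on something with over 40 N, if the wrist force passes 120 N, or if a joint passes its speed limit or range.

## Working session

There is one attempt and no reset: what is moved stays moved. The work goes in short steps, Python scripts to look and compute and a tool call to move; the robot and the scene stay as the last step left them, time stands still between calls to the robot, and variables do not carry over. Pictures are saved under pics/ and viewed, and the job is handed in when it is done.

Besides the shell and the picture viewer there is one more tool, called as a command line: name --pt "numbers of a row" for each row, then --argument value for the rest. arm_command: Moves the arm, as the interface text tells. Its arguments: {"type":"object","properties":{"deltas":{"type":"array","items":{"type":"array","items":{"type":"number"}}}},"required":["deltas"]}

```bash
mkdir -p pics; cat > h.py <<'E'
import numpy as np,cv2
from bench import read_state,grab_frame,hand_in
def shot(name,tag):
    f=grab_frame(name); cv2.imwrite(f'pics/{tag}.png',f['img'][:,:,::-1]); np.savez(f'pics/{tag}.npz',**f); return f
def world(f,u,v,z=None):
    K=f['camera_matrix'];E=np.array(f['extrinsics']);R=E[:3,:3];t=E[:3,3]
    r=np.array([(u-K[0,2])/K[0,0],-(v-K[1,2])/K[1,1],-1.0])
    c=-R.T@t; d=R.T@r
    if z is None: return c+d*float(f['depth'][int(round(v)),int(round(u))])
    return c+d*(z-c[2])/d[2]
E
python3 - <<'E'
from h import *
for n in('top','scene'):
    f=shot(n,n+'0'); print(f.keys(),f['camera_matrix'],f['extrinsics'])
print(read_state())
E
```

```text
dict_keys(['img', 'depth', 'camera_matrix', 'extrinsics']) [[445.63701444   0.         316.42803222]
 [  0.         445.63701444 206.03406284]
 [  0.           0.           1.        ]] [[ 3.43352319e-04 -9.99841509e-01 -1.77999643e-02  1.02535027e+02]
 [ 9.90035395e-01 -2.16668425e-03  1.40802069e-01 -5.38877164e+02]
 [-1.40818320e-01 -1.76709394e-02  9.89877739e-01 -1.17958521e+03]
 [ 0.00000000e+00  0.00000000e+00  0.00000000e+00  1.00000000e+00]]
dict_keys(['img', 'depth', 'camera_matrix', 'extrinsics']) [[410.52257073   0.         313.90342123]
 [  0.         410.52257073 199.20999846]
 [  0.           0.           1.        ]] [[ 5.85490867e-01  8.10672649e-01  3.20943239e-03 -3.93727249e+02]
 [-5.68644243e-01  4.07862980e-01  7.14346914e-01  1.82110703e+02]
 [ 5.77792497e-01 -4.20068619e-01  6.99784385e-01 -1.35997681e+03]
 [ 0.00000000e+00  0.00000000e+00  0.00000000e+00  1.00000000e+00]]
{'t': 0.1, 'joint_positions': array([ 1.24142493e+00,  3.51176915e-01,  1.65234436e+00, -4.84601690e-06,
        1.13908361e+00, -8.45772158e-02]), 'dq': array([-1.17026369e-03, -4.56134692e-03, -9.13844750e-04, -1.75986550e-04,
        2.30796609e-05, -5.03477152e-04]), 'joint_torque': array([ 4.80497565e-04, -4.98029459e+01, -2.85703576e+01,  6.99292962e-02,
        2.39205232e-02, -7.25809787e-05]), 'tcp_pos': array([133.16330652, 533.32794368, 218.16422043]), 'eef_rot': array([ 0.0859806 ,  0.70188881, -0.08668171,  0.70174477]), 'force': array([-0.08207303,  0.16070258, -0.01852042]), 'ft_torque': array([ 0.06454202, -0.02832698, -0.03874616]), 'width': 93.10597578115875}
```

View pics/top0.png

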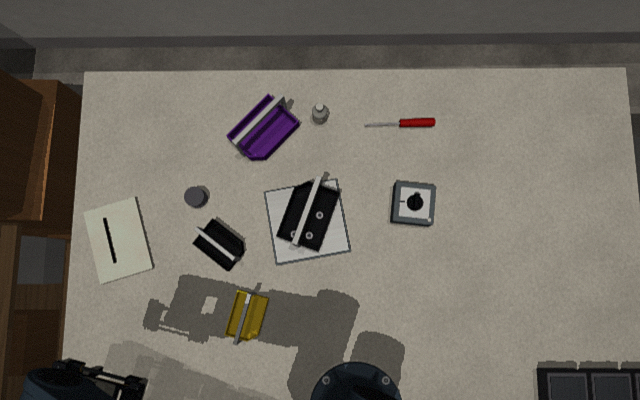

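View pics/scene0.png

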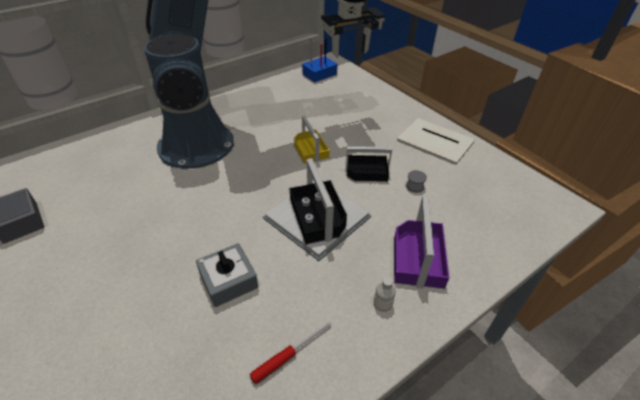

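The top view shows the black tote on the plate at about (310,214), the control box with the knob at (414,203), and the bottle (320,113), spool (197,197) and driver (400,123). I'll zoom in on the tote and knob.

```bash
python3 - <<'E'
from h import *
f=dict(np.load('pics/top0.npz'))
a=f['img'][165:275,255:355,::-1]; b=f['img'][170:235,380:445,::-1]
a=cv2.resize(a,None,fx=5,fy=5,interpolation=cv2.INTER_CUBIC); b=cv2.resize(b,None,fx=5,fy=5,interpolation=cv2.INTER_CUBIC)
a=cv2.convertScaleAbs(a,alpha=1.6,beta=30)
cv2.imwrite('pics/z1.png',a); cv2.imwrite('pics/z2.png',b)
g=dict(np.load('pics/scene0.npz'));c=g['img'][150:260,255:385,::-1]
cv2.imwrite('pics/z3.png',cv2.convertScaleAbs(cv2.resize(c,None,fx=5,fy=5,interpolation=cv2.INTER_CUBIC),alpha=1.6,beta=30))
for p in [(414,203),(322,180),(308,212),(295,242),(320,100),(435,215),(270,255),(500,150)]: print(p,world(f,*p).round(1))
E
```

```text
(414, 203) [ 539.8 -154.6   85.5]
(322, 180) [620.2  86.9  -4.3]
(308, 212) [508.7 121.1 146.5]
(295, 242) [434.2 152.9 146.8]
(320, 100) [ 8.577e+02  9.240e+01 -7.000e-01]
(435, 215) [ 518.5 -229.7   -0.9]
(270, 255) [407.2 232.3  -2.7]
(500, 150) [ 704.2 -420.     2.5]
```

View pics/z1.png

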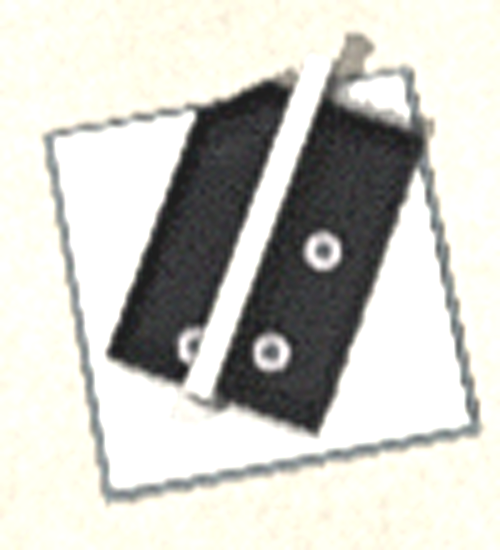

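View pics/z2.png

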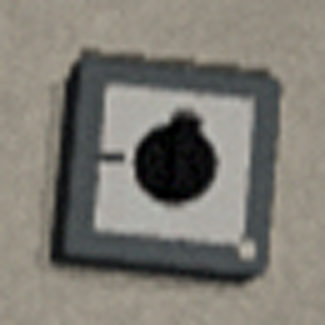

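View pics/z3.png

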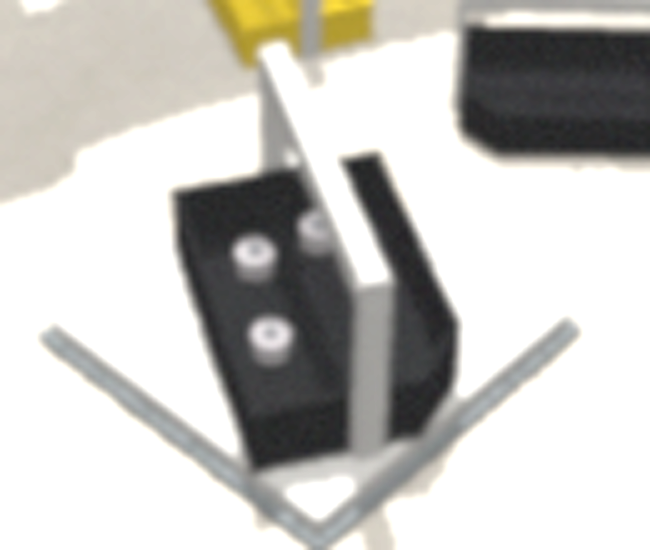

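The cut-off corner is at the top left of the tote in the top view, so tote +x runs along the handle away from the robot. All three spacers are in the near half. Next I'll fit the handle and knob from depth.

```bash
python3 - <<'E'
from h import *
for n in('top','scene'):
    f=dict(np.load(f'pics/{n}0.npz'))
    V,U=np.mgrid[0:400,0:640]
    K=f['camera_matrix'];E=f['extrinsics'];R=E[:3,:3];t=E[:3,3];D=f['depth']
    pc=np.stack([(U-K[0,2])/K[0,0]*D,-(V-K[1,2])/K[1,1]*D,-D],-1); W=(pc-t)@R
    W[D==0]=-999
    x,y,z=W[...,0],W[...,1],W[...,2]
    m=(abs(x-520)<130)&(abs(y-115)<70)&(z>138)&(z<158)
    p=W[m]; c,(l,w),a=cv2.minAreaRect(p[:,:2].astype(np.float32)); 
    mu=p.mean(0); e=np.linalg.svd(p[:,:2]-mu[:2],full_matrices=False)[2][0]; 
    print(n,'handle',m.sum(),mu,c,l,w,a,np.degrees(np.arctan2(e[1],e[0])))
    for lo,hi in((76,100),(50,60)):
        m=(abs(x-540)<90)&(abs(y+155)<90)&(z>lo)&(z<hi);p=W[m]
        if lo==50: p=p[(abs(p[:,0]-540)<90)]
        mu=p.mean(0); e=np.linalg.svd(p[:,:2]-mu[:2],full_matrices=False)[2][0]
        print(n,lo,m.sum(),mu,cv2.minAreaRect(p[:,:2].astype(np.float32)),np.degrees(np.arctan2(e[1],e[0])))
        if lo==76:
            vv,uu=np.where(m);print(uu.min(),uu.max(),vv.min(),vv.max())
    c=f['img'][(170 if n=='top' else 235):(235 if n=='top' else 310),(380 if n=='top' else 190):(445 if n=='top' else 265),::-1]
    cv2.imwrite(f'pics/k{n}.png',cv2.convertScaleAbs(cv2.resize(c,None,fx=8,fy=8,interpolation=cv2.INTER_CUBIC),alpha=2.5,beta=20))
E
```

```text
top handle 421 [513.24074835 125.34701245 145.98544727] (514.5528564453125, 124.85166931152344) 14.95051097869873 181.47348022460938 70.12643432617188 160.06432686006136
top 76 92 [ 543.46166372 -160.41735011   88.18488181] ((544.6975708007812, -161.23265075683594), (13.444478034973145, 42.74346923828125), 84.4774398803711) 173.9960391425931
413 419 193 209
top 50 1385 [ 543.74148083 -160.98231106   54.65231925] ((544.5051879882812, -161.49514770507812), (109.90450286865234, 109.8154296875), 83.6824722290039) -137.05728763361498
scene handle 347 [524.03676541 121.77141584 145.88405534] (515.8495483398438, 126.35303497314453) 16.00717544555664 185.68113708496094 70.08453369140625 -19.850581761608765
scene 76 117 [ 550.15471213 -162.02686245   88.30327592] ((547.6192016601562, -161.2150421142578), (12.764781951904297, 44.08511734008789), 83.74725341796875) -5.377943502605423
217 228 251 268
scene 50 1652 [ 552.49408777 -163.55909438   55.02038331] ((546.7637939453125, -160.76239013671875), (109.92613983154297, 112.38300323486328), 83.56060028076172) -104.40484528032187
```

View pics/ktop.png

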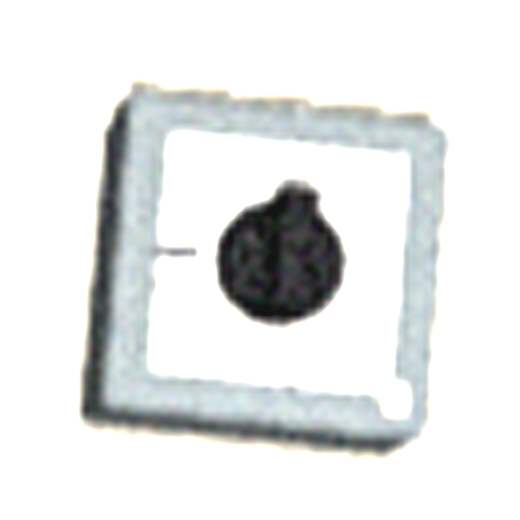

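View pics/kscene.png

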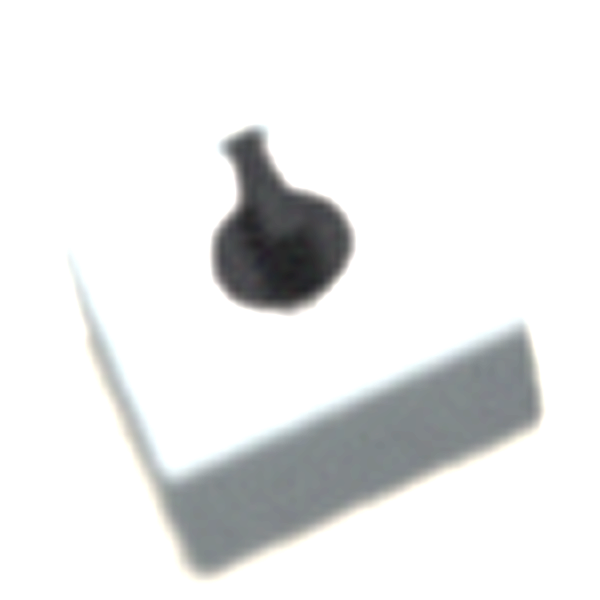

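```bash
cat >> h.py <<'E'
from scipy.spatial.transform import Rotation as Ro
def plan(pos,yaw_y=None,Rt=None):
    """shift in tool axes (m) and rotation vec (deg) from the current pose; yaw_y: world heading (deg) of tool y, pointing down"""
    s=read_state();R=Ro.from_quat(s['eef_rot'])
    if Rt is None:
        a=np.radians(yaw_y);x=np.array([0,0,-1.]);y=np.array([np.cos(a),np.sin(a),0]);Rt=Ro.from_matrix(np.stack([x,y,np.cross(x,y)],1))
    d=R.inv().apply((np.array(pos)-s['tcp_pos'])/1000); r=(R.inv()*Rt).as_rotvec(degrees=True)
    print('shift',d.round(4),'rot',r.round(2)); return d,r
E
python3 - <<'E'
from h import *
s=read_state();R=Ro.from_quat(s['eef_rot']).as_matrix();print(R.round(3),np.degrees(np.arctan2(R[1,1],R[0,1])))
plan([545.5,-161.3,160],84);plan([545.5,-161.3,160],-96)
E
```

```text
[[-0.     0.242  0.97 ]
 [-0.001  0.97  -0.242]
 [-1.    -0.001 -0.   ]] 75.97444533162565
shift [ 0.0587 -0.5739  0.5684] rot [-8.03 -0.01  0.06]
shift [ 0.0587 -0.5739  0.5684] rot [1.7197e+02 9.0000e-02 1.0000e-02]
```

arm_command --pt "0 -0.014 0.014 0 0 0 -1" --pt "0 -0.0265 0.0262 0 0 0 -1" --pt "0 -0.0265 0.0262 0 0 0 -1" --pt "0 -0.0265 0.0262 0 0 0 -1" --pt "0 -0.0265 0.0262 0 0 0 -1" --pt "0 -0.0265 0.0262 0 0 0 -1" --pt "0 -0.0265 0.0262 0 0 0 -1" --pt "0 -0.0265 0.0262 0 0 0 -1" --pt "0 -0.0265 0.0262 0 0 0 -1" --pt "0 -0.0265 0.0262 0 0 0 -1" --pt "0 -0.0265 0.0262 0 0 0 -1" --pt "0 -0.0265 0.0262 0 0 0 -1"

```text
t: 1.1
tcp_pos: [352.8, 162.2, 218.7]
eef_rot: [0.086, 0.702, -0.086, 0.702]
force: [0.6, 0.3, 0.3]
width: 93.1
```

arm_command --pt "0 -0.0265 0.0262 0 0 0 -1" --pt "0 -0.0265 0.0262 0 0 0 -1" --pt "0 -0.0265 0.0262 0 0 0 -1" --pt "0 -0.0265 0.0262 0 0 0 -1" --pt "0 -0.0265 0.0262 0 0 0 -1" --pt "0 -0.0265 0.0262 0 0 0 -1" --pt "0 -0.0265 0.0262 0 0 0 -1" --pt "0 -0.0265 0.0262 0 0 0 -1" --pt "0 -0.0265 0.0262 0 0 0 -1" --pt "0 -0.014 0.014 0 0 0 -1" --pt "0 0 0 -4 0 0 -1" --pt "0 0 0 -4 0 0 -1"

```text
t: 2.1
tcp_pos: [533.7, -142.7, 217.9]
eef_rot: [0.037, 0.707, -0.037, 0.706]
force: [0.1, 0.1, -0.7]
width: 92.7
```

```bash
python3 - <<'E'
from h import *
print(read_state()); plan([545.5,-161.3,64],84)
f=shot('scene','s1')
E
```

```text
{'t': 2.1, 'joint_positions': array([-3.45476702e-01,  3.56455707e-01,  1.64548643e+00, -1.46769464e-05,
        1.14079649e+00, -1.81248410e+00]), 'dq': array([ 0.01967873, -0.01819809,  0.02201989,  0.00217803,  0.00096465,
       -0.84102091]), 'joint_torque': array([-1.49450675e+00, -4.89918423e+01, -2.95032585e+01, -1.04536421e-01,
        1.61827606e-02,  1.54409643e+00]), 'tcp_pos': array([ 533.67614343, -142.65977167,  217.87393682]), 'eef_rot': array([ 0.03678903,  0.70654405, -0.03656356,  0.70576567]), 'force': array([ 0.10095484,  0.08533633, -0.66661457]), 'ft_torque': array([-0.01833108,  0.02087351, -0.03223182]), 'width': 92.67773008951504}
shift [ 0.1539 -0.0174  0.0139] rot [ 0.05 -0.06 -0.01]
```

View pics/s1.png

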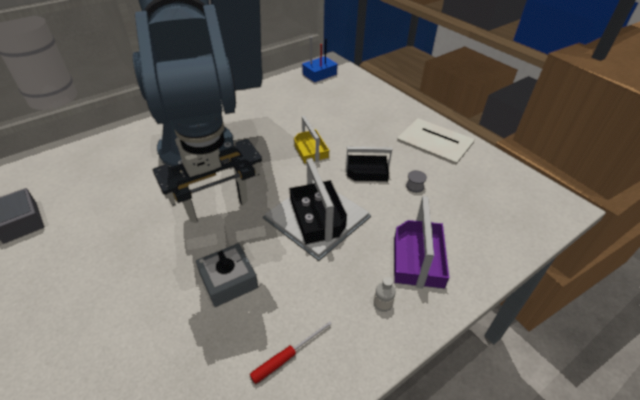

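The gripper hangs just short of the knob at (225,265), with the jaws open across its thickness. Now I'll shift over it and descend.

arm_command --pt "0 -0.0087 0.007 0 0 0 -1" --pt "0 -0.0087 0.0069 0 0 0 -1" --pt "0.025 0 0 0 0 0 -1" --pt "0.025 0 0 0 0 0 -1" --pt "0.025 0 0 0 0 0 -1" --pt "0.025 0 0 0 0 0 -1" --pt "0.025 0 0 0 0 0 -1" --pt "0.018 0 0 0 0 0 -1" --pt "0.01 0 0 0 0 0 -1" --pt "0 0 0 0 0 0 -1" --pt "0 0 0 0 0 0 -1"

```text
t: 3.07
tcp_pos: [546.0, -160.7, 65.9]
eef_rot: [0.037, 0.706, -0.037, 0.706]
force: [-0.8, -0.7, 0.2]
width: 92.9
```

```bash
python3 - <<'E'
from h import *
plan([545.5,-161.3,64],84)
f=shot('scene','s2');g=shot('top','t2')
a=f['img'][150:320,120:320,::-1];b=g['img'][140:270,340:500,::-1]
a=cv2.resize(a,(400,340),interpolation=cv2.INTER_CUBIC);b=cv2.resize(b,(400,340),interpolation=cv2.INTER_CUBIC)
cv2.imwrite('pics/z4.png',cv2.convertScaleAbs(np.hstack([a,b]),alpha=1.5,beta=20))
E
```

```text
shift [ 0.0019 -0.0006 -0.0004] rot [-0.08  0.01  0.  ]
```

View pics/z4.png

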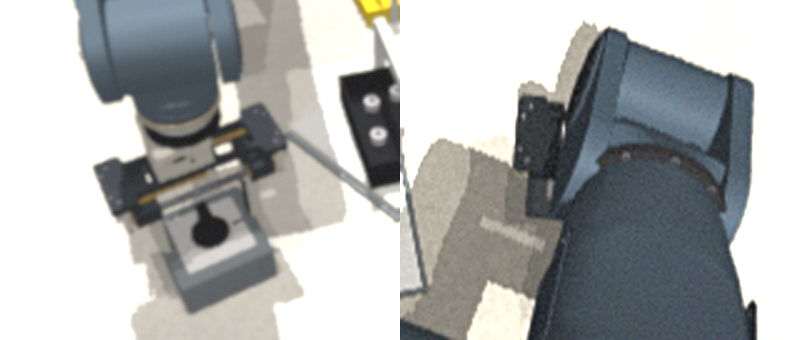

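The fingers straddle the knob, one on each side of the bar. Closing.

arm_command --pt "0 0 0 0 0 0 1" --pt "0 0 0 0 0 0 1" --pt "0 0 0 0 0 0 1" --pt "0 0 0 0 0 0 1" --pt "0 0 0 0 0 0 1" --pt "0 0 0 0 0 0 1" --pt "0 0 0 0 0 0 1" --pt "0 0 0 0 0 0 1" --pt "0 0 0 0 0 0 1" --pt "0 0 0 0 0 0 1"

```text
t: 4.0
tcp_pos: [545.6, -160.3, 65.6]
eef_rot: [0.037, 0.706, -0.037, 0.706]
force: [-0.3, -0.2, -0.1]
width: 31.4
```

arm_command --pt "0 0 0 0 0 0 1" --pt "0 0 0 0 0 0 1" --pt "0 0 0 0 0 0 1" --pt "0 0 0 0 0 0 1" --pt "0 0 0 0 0 0 1" --pt "0 0 0 0 0 0 1"

```text
t: 4.5
tcp_pos: [545.5, -160.8, 65.6]
eef_rot: [0.037, 0.706, -0.037, 0.706]
force: [-0.8, -5.5, 0.4]
width: 12.9
```

Gripped at 12.9 mm, which matches the bar's 13 mm. Now the clockwise turn.

arm_command --pt "0 0 0 5 0 0 1" --pt "0 0 0 6 0 0 1" --pt "0 0 0 6 0 0 1" --pt "0 0 0 6 0 0 1" --pt "0 0 0 6 0 0 1" --pt "0 0 0 6 0 0 1" --pt "0 0 0 6 0 0 1" --pt "0 0 0 6 0 0 1" --pt "0 0 0 6 0 0 1" --pt "0 0 0 5 0 0 1" --pt "0 0 0 0 0 0 1" --pt "0 0 0 0 0 0 1"

```text
t: 5.5
tcp_pos: [545.8, -160.4, 65.7]
eef_rot: [0.374, 0.6, -0.374, 0.6]
force: [1.4, -2.9, -2.3]
width: 13.1
```

```bash
python3 - <<'E'
from h import *
s=read_state();R=Ro.from_quat(s['eef_rot']).as_matrix();print(np.degrees(np.arctan2(R[1,1],R[0,1])),s['ft_torque'],s['force'],s['width'])
f=shot('scene','s3')
a=f['img'][150:320,120:320,::-1]
cv2.imwrite('pics/z5.png',cv2.convertScaleAbs(cv2.resize(a,(600,510),interpolation=cv2.INTER_CUBIC),alpha=1.5,beta=20))
E
```

```text
26.154827225231934 [-0.6847654  -0.23659703  0.14610739] [ 1.37476969 -2.8649013  -2.31295399] 13.08290244879931
```

View pics/z5.png

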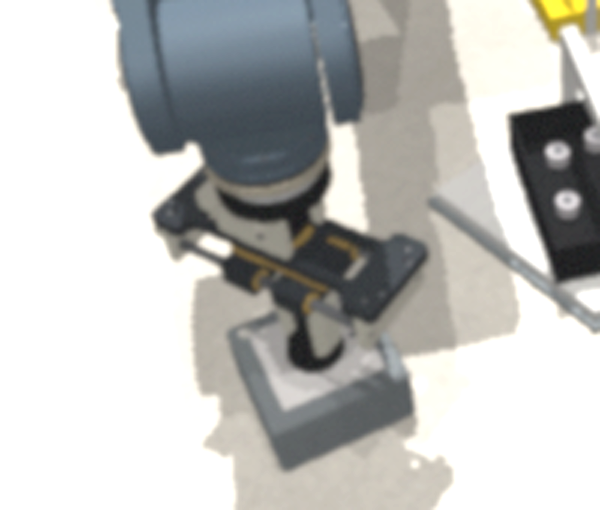

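arm_command --pt "0 0 0 2 0 0 1" --pt "0 0 0 0 0 0 1" --pt "0 0 0 0 0 0 1"

```text
t: 5.8
tcp_pos: [545.8, -160.5, 65.7]
eef_rot: [0.384, 0.593, -0.384, 0.594]
force: [2.2, -3.8, -2.4]
width: 12.9
```

```bash
python3 - <<'E'
from h import *
s=read_state();R=Ro.from_quat(s['eef_rot']).as_matrix();print(np.degrees(np.arctan2(R[1,1],R[0,1])),s['ft_torque'],s['force'],s['width'],s['joint_torque'])
E
```

```text
24.14847285846128 [-0.75462077 -0.38652824  0.54753849] [ 2.15901256 -3.81398757 -2.3551253 ] 12.880031080941771 [  1.30249187 -56.73264027 -20.98422825   1.0139852    1.00352023
   0.71030566]
```

Torque jumped from 0.15 to 0.55 N m, so the knob is at its stop. Letting go.

arm_command --pt "0 0 0 0 0 0 -1" --pt "0 0 0 0 0 0 -1" --pt "0 0 0 0 0 0 -1" --pt "0 0 0 0 0 0 -1" --pt "0 0 0 0 0 0 -1" --pt "0 0 0 0 0 0 -1" --pt "0 0 0 0 0 0 -1" --pt "0 0 0 0 0 0 -1" --pt "0 0 0 0 0 0 -1" --pt "0 0 0 0 0 0 -1" --pt "0 0 0 0 0 0 -1" --pt "0 0 0 0 0 0 -1"

```text
t: 6.8
tcp_pos: [545.5, -160.3, 65.6]
eef_rot: [0.385, 0.593, -0.385, 0.593]
force: [-1.1, -0.2, -0.1]
width: 88.3
```

arm_command --pt "0 0 0 0 0 0 -1" --pt "0 0 0 0 0 0 -1" --pt "-0.015 0 0 0 0 0 -1" --pt "-0.03 0 0 0 0 0 -1" --pt "-0.03 0 0 0 0 0 -1" --pt "-0.03 0 0 0 0 0 -1" --pt "-0.03 0 0 0 0 0 -1" --pt "-0.02 0 0 0 0 0 -1" --pt "0 0 0 0 0 0 -1" --pt "0 0 0 0 0 0 -1"

```text
t: 7.63
tcp_pos: [545.8, -160.4, 221.2]
eef_rot: [0.385, 0.592, -0.385, 0.594]
force: [0.2, 0.3, -0.3]
width: 93.0
```

```bash
python3 - <<'E'
from h import *
s=read_state();print(s['ft_torque'],s['force'],s['width'],s['joint_positions'])
f=shot('scene','s6')
a=f['img'][140:320,130:390,::-1]
cv2.imwrite('pics/z6.png',cv2.convertScaleAbs(cv2.resize(a,(780,540),interpolation=cv2.INTER_CUBIC),alpha=1.5,beta=20))
hx=np.array([np.cos(np.radians(-20)),np.sin(np.radians(-20))]);c=np.array([515.,125.5])-25*hx;print(c)
plan([c[0],c[1],s['tcp_pos'][2]],70)
E
```

```text
[-0.07538155  0.06642653 -0.06627738] [ 0.23674281  0.30982739 -0.34652011] 92.97595172940107 [-3.67664301e-01  3.81459998e-01  1.60021953e+00  3.22318734e-05
  1.15817221e+00 -7.86090144e-01]
[491.50768448 134.05050358]
shift [-0.0011  0.0704 -0.2907] rot [-4.603e+01 -3.000e-02  1.000e-02]
```

View pics/z6.png

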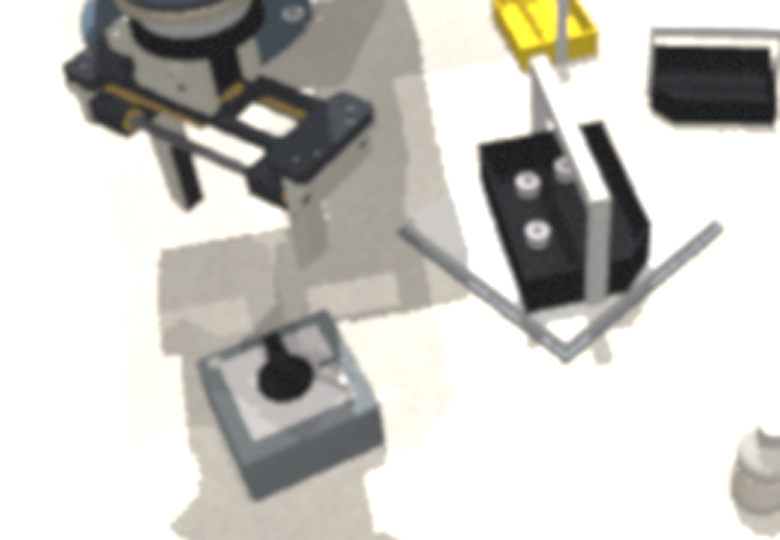

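The knob is back in its rest direction and the tote hasn't moved. Next I'll turn the gripper back and go over the handle, gripping 25 mm towards −x so the weight helps the pitch.

arm_command --pt "0 0 0 -6 0 0 -1" --pt "0 0 0 -7 0 0 -1" --pt "0 0 0 -7 0 0 -1" --pt "0 0 0 -7 0 0 -1" --pt "0 0 0 -7 0 0 -1" --pt "0 0 0 -7 0 0 -1" --pt "0 0 0 -5 0 0 -1" --pt "0 0 0 0 0 0 -1"

```text
t: 8.35
tcp_pos: [544.9, -160.1, 218.9]
eef_rot: [0.122, 0.698, -0.121, 0.696]
force: [0.4, 0.5, 0.3]
width: 93.2
```

arm_command --pt "0 0.015 -0.009 0 0 0 -1" --pt "0 0.03 -0.0175 0 0 0 -1" --pt "0 0.03 -0.0175 0 0 0 -1" --pt "0 0.03 -0.0175 0 0 0 -1" --pt "0 0.03 -0.0175 0 0 0 -1" --pt "0 0.03 -0.0175 0 0 0 -1" --pt "0 0.03 -0.0175 0 0 0 -1" --pt "0 0.03 -0.0175 0 0 0 -1" --pt "0 0.02 -0.012 0 0 0 -1" --pt "0 0.013 -0.008 0 0 0 -1" --pt "0 0 0 0 0 0 -1" --pt "0 0 0 0 0 0 -1"

```text
t: 9.35
tcp_pos: [491.1, 134.2, 219.8]
eef_rot: [0.123, 0.697, -0.123, 0.696]
force: [-0.4, 0.2, -0.6]
width: 92.6
```

```bash
python3 - <<'E'
from h import *
s=read_state();print(s['tcp_pos'],s['joint_positions'])
plan([491.5,134.1,119],70)
E
```

```text
[491.13017228 134.19395348 219.78716938] [ 1.75338770e-01  2.76038287e-01  1.75309804e+00 -1.49219849e-04
  1.11392815e+00 -1.04505521e+00]
shift [1.008e-01 1.000e-04 5.000e-04] rot [-0.07 -0.07  0.05]
```

arm_command --pt "0.015 0 0 0 0 0 -1" --pt "0.025 0 0 0 0 0 -1" --pt "0.025 0 0 0 0 0 -1" --pt "0.02 0 0 0 0 0 -1" --pt "0.01 0 0 0 0 0 -1" --pt "0.006 0 0 0 0 0 -1" --pt "0 0 0 0 0 0 -1" --pt "0 0 0 0 0 0 1" --pt "0 0 0 0 0 0 1" --pt "0 0 0 0 0 0 1" --pt "0 0 0 0 0 0 1" --pt "0 0 0 0 0 0 1"

```text
t: 10.35
tcp_pos: [491.8, 134.0, 120.1]
eef_rot: [0.123, 0.696, -0.123, 0.697]
force: [0.5, -0.1, -0.5]
width: 64.2
```

arm_command --pt "0 0 0 0 0 0 1" --pt "0 0 0 0 0 0 1" --pt "0 0 0 0 0 0 1" --pt "0 0 0 0 0 0 1" --pt "0 0 0 0 0 0 1" --pt "0 0 0 0 0 0 1" --pt "0 0 0 0 0 0 1" --pt "0 0 0 0 0 0 1" --pt "0 0 0 0 0 0 1" --pt "0 0 0 0 0 0 1" --pt "0 0 0 0 0 0 1" --pt "0 0 0 0 0 0 1"

```text
t: 11.35
tcp_pos: [491.4, 134.0, 119.5]
eef_rot: [0.123, 0.696, -0.123, 0.696]
force: [-0.8, 0.8, -2.6]
width: 13.8
```

```bash
python3 - <<'E'
from h import *
f=shot('scene','s7')
a=f['img'][100:300,200:460,::-1]
cv2.imwrite('pics/z7.png',cv2.convertScaleAbs(cv2.resize(a,(780,600),interpolation=cv2.INTER_CUBIC),alpha=1.5,beta=20))
E
```

```text
(no output)
```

View pics/z7.png

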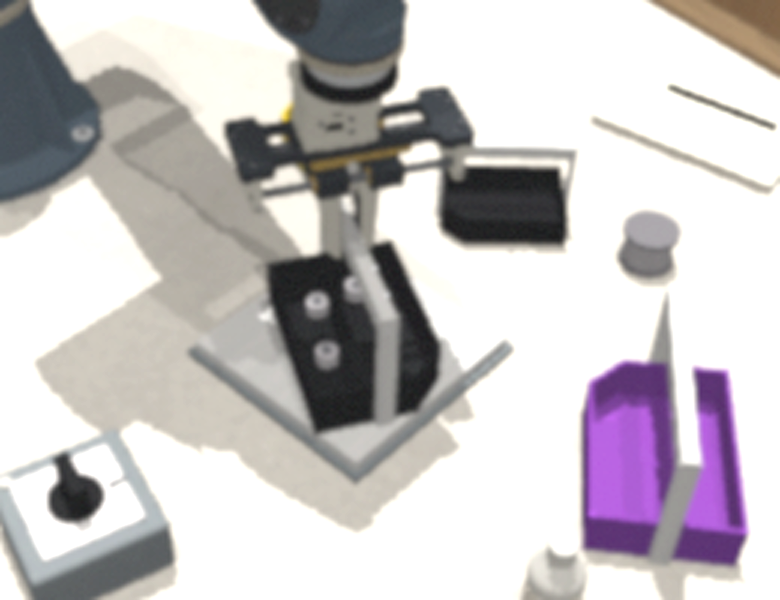

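Gripped at 13.8 mm, which matches the handle's 14 mm. Lifting.

arm_command --pt "-0.005 0 0 0 0 0 1" --pt "-0.012 0 0 0 0 0 1" --pt "-0.018 0 0 0 0 0 1" --pt "-0.022 0 0 0 0 0 1" --pt "-0.022 0 0 0 0 0 1" --pt "-0.022 0 0 0 0 0 1" --pt "-0.022 0 0 0 0 0 1" --pt "-0.022 0 0 0 0 0 1" --pt "-0.02 0 0 0 0 0 1" --pt "-0.015 0 0 0 0 0 1" --pt "-0.008 0 0 0 0 0 1" --pt "0 0 0 0 0 0 1"

```text
t: 12.4
tcp_pos: [492.0, 134.0, 309.2]
eef_rot: [0.123, 0.696, -0.123, 0.697]
force: [0.5, 0.2, -4.0]
width: 13.9
```

arm_command --pt "0 0 0 0 0 0 1" --pt "0 0 0 0 0 0 1" --pt "0 0 0 0 0 0 1"

```text
t: 12.65
tcp_pos: [491.1, 133.9, 306.5]
eef_rot: [0.123, 0.697, -0.123, 0.696]
force: [-0.7, -0.4, -3.9]
width: 13.9
```

```bash
python3 - <<'E'
from h import *
f=shot('scene','s8')
a=f['img'][50:300,170:470,::-1]
cv2.imwrite('pics/z8.png',cv2.convertScaleAbs(cv2.resize(a,(720,600),interpolation=cv2.INTER_CUBIC),alpha=1.5,beta=20))
E
```

```text
(no output)
```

View pics/z8.png

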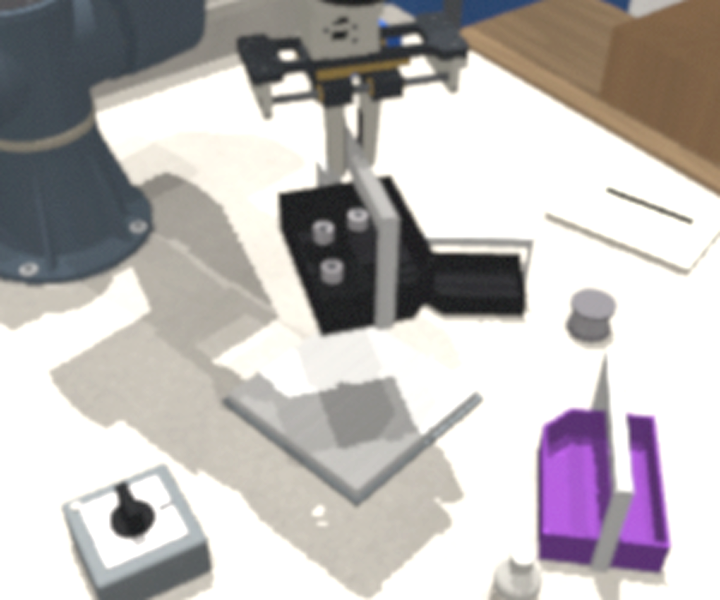

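The tote is clear of the plate and nearly level. Now I'll tilt it towards the cut-off corner.

arm_command --pt "0 0 0 0 1.5 -1.5 1" --pt "0 0 0 0 2.5 -2.5 1" --pt "0 0 0 0 3 -2.5 1" --pt "0 0 0 0 3 -2.5 1" --pt "0 0 0 0 3 -2.5 1" --pt "0 0 0 0 3 -2.5 1" --pt "0 0 0 0 2.5 -2 1" --pt "0 0 0 0 2 -2 1" --pt "0 0 0 0 1 -1 1" --pt "0 0 0 0 0 0 1" --pt "0 0 0 0 0 0 1" --pt "0 0 0 0 0 0 1"

```text
t: 13.7
tcp_pos: [491.6, 134.0, 307.8]
eef_rot: [0.028, 0.824, -0.21, 0.526]
force: [0.4, 0.1, -4.2]
width: 14.0
```

```bash
python3 - <<'E'
from h import *
f=shot('scene','s9');g=shot('top','t9')
a=f['img'][50:300,170:470,::-1];b=g['img'][100:300,200:400,::-1]
cv2.imwrite('pics/z9.png',cv2.convertScaleAbs(np.hstack([cv2.resize(a,(480,400),interpolation=cv2.INTER_CUBIC),cv2.resize(b,(320,400))]),alpha=1.5,beta=20))
print(read_state())
E
```

```text
{'t': 13.8, 'joint_positions': array([ 0.21569895,  0.47585669,  1.32667912, -0.07804415,  1.83226629,
       -1.00610734]), 'dq': array([ 9.64407112e-05, -1.40376230e-04,  1.66602977e-04,  5.74806331e-04,
        5.63204827e-03, -1.81395718e-03]), 'joint_torque': array([-7.60282535e-03, -5.96248090e+01, -3.08468771e+01, -3.82231073e-01,
        2.05510430e+00,  2.06657621e-02]), 'tcp_pos': array([491.49039091, 133.89227787, 308.01649547]), 'eef_rot': array([ 0.02824445,  0.82374251, -0.21047693,  0.52569001]), 'force': array([-0.14901604,  1.04251482, -3.91953808]), 'ft_torque': array([ 0.25512852, -0.53429964, -0.02934736]), 'width': 13.905438375023932}
```

View pics/z9.png

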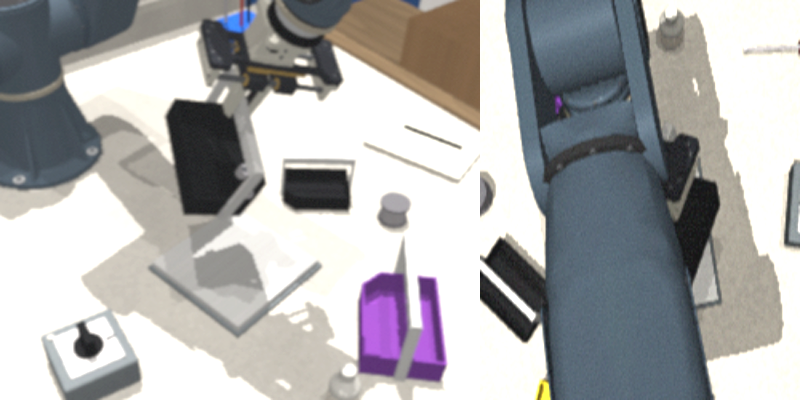

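```bash
cat > v.py <<'E'
from h import *
import sys
f=shot('scene','s_'+sys.argv[1])
a=f['img'][100:200,255:355,::-1]
cv2.imwrite(f'pics/z_{sys.argv[1]}.png',cv2.convertScaleAbs(cv2.resize(a,(600,600),interpolation=cv2.INTER_CUBIC),alpha=2.2,beta=20))
R=Ro.from_quat(read_state()['eef_rot']); print('tool x',R.as_matrix()[:,0], read_state()['t'])
E
python3 v.py 10
```

```text
tool x [-0.44581252 -0.17484599 -0.87788387] 13.85
```

View pics/z_10.png

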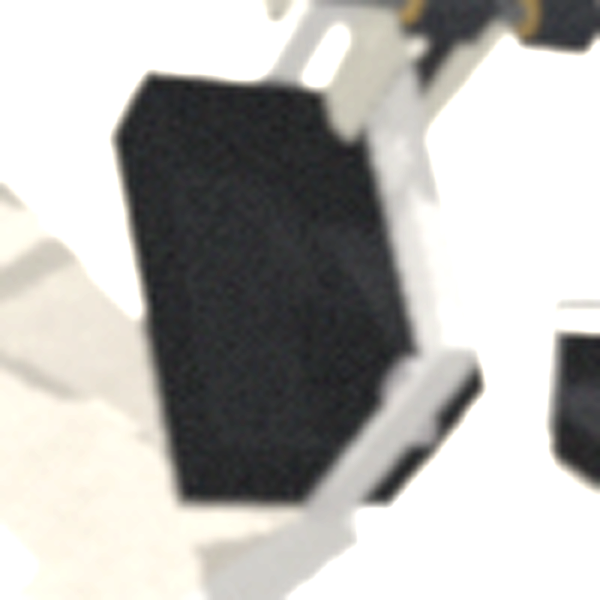

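Spacers show at the cut-off corner at (400,375) and (430,430) in the crop. The third is hidden behind the handle. I'll overlay the model to check the pose and what is hidden.

```bash
cat > ov.py <<'E'
from h import *
import sys
tag=sys.argv[1]; dx=float(sys.argv[2]); pit=float(sys.argv[3]) if len(sys.argv)>3 else 0
cx,cy,sz,sc=[int(v) for v in sys.argv[4:8]] if len(sys.argv)>4 else (305,150,50,6)
f=shot('scene','o_'+tag); s=read_state()
R=Ro.from_quat(s['eef_rot']).as_matrix()
B=np.stack([R[:,2],R[:,1],-R[:,0]],1)  # tote axes
g=s['tcp_pos']-19*R[:,0]
B=B@Ro.from_euler('y',pit,degrees=True).as_matrix()
g0=np.array([dx,0,117])
def W(p): return g+B@(np.array(p,float)-g0)
E=f['extrinsics'];K=f['camera_matrix']
def px(p):
    c=E[:3,:3]@W(p)+E[:3,3]; return np.array([K[0,0]*c[0]/-c[2]+K[0,2],K[1,1]*-c[1]/-c[2]+K[1,2]])
im=cv2.convertScaleAbs(cv2.resize(f['img'][cy-sz:cy+sz,cx-sz:cx+sz,::-1],None,fx=sc,fy=sc,interpolation=cv2.INTER_CUBIC),alpha=2.2,beta=20)
def q(p): return tuple(int(v) for v in (px(p)-[cx-sz,cy-sz])*sc+sc/2)
out=[(-85,-60),(85,-60),(85,30),(55,60),(-85,60)]
for z,col in((45,(0,255,0)),(0,(255,255,0))):
    cv2.polylines(im,[np.array([q((*o,z)) for o in out])],True,col,1)
for z in(106,128):cv2.polylines(im,[np.array([q((*o,z)) for o in((-91,-7),(91,-7),(91,7),(-91,7))])],True,(0,0,255),1)
cv2.circle(im,q((67,42,4)),5,(255,0,255),-1)
cv2.imwrite(f'pics/ov_{tag}.png',im)
print('corner z',W((67,42,4)),'tilt',np.degrees(np.arccos(B[2,2])),'downhill in tote',-B[2,:2],'low z',min(W((*o,0))[2] for o in out))
print('cam',-E[:3,:3].T@E[:3,3])
E
python3 ov.py a -25
```

```text
corner z [539.34959944 121.06720343 179.13270304] tilt 28.627975284663915 downhill in tote [0.35899764 0.3172966 ] low z 172.96730805577795
cam [1119.86430556 -326.37588202  822.86395626]
```

View pics/ov_a.png

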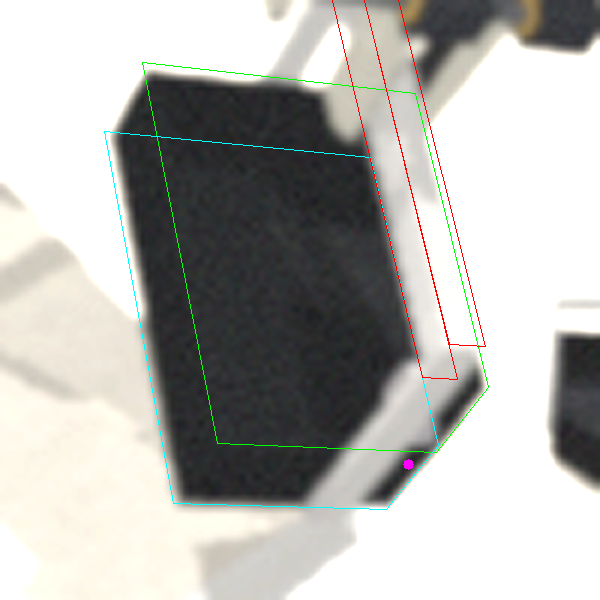

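The model fits the image, so the grip hasn't slipped, and tilt is 28.6°. The handle hides part of the corner, so I'll turn everything about the world vertical to let the camera see it.

arm_command --pt "0 0 0 1.76 0.64 0.72 1" --pt "0 0 0 3.51 1.27 1.44 1" --pt "0 0 0 3.51 1.27 1.44 1" --pt "0 0 0 3.51 1.27 1.44 1" --pt "0 0 0 3.51 1.27 1.44 1" --pt "0 0 0 3.51 1.27 1.44 1" --pt "0 0 0 3.51 1.27 1.44 1" --pt "0 0 0 3.51 1.27 1.44 1" --pt "0 0 0 3.51 1.27 1.44 1" --pt "0 0 0 3.51 1.27 1.44 1" --pt "0 0 0 3.51 1.27 1.44 1" --pt "0 0 0 1.76 0.64 0.72 1"

```text
t: 14.9
tcp_pos: [491.5, 133.6, 307.9]
eef_rot: [0.336, 0.753, -0.393, 0.407]
force: [0.1, 0.2, -4.1]
width: 14.1
```

```bash
python3 ov.py b -25
```

```text
corner z [516.76085225  90.71972146 179.0891261 ] tilt 28.627511244650535 downhill in tote [0.35886235 0.31743888] low z 172.92785820683108
cam [1119.86430556 -326.37588202  822.86395626]
```

View pics/ov_b.png

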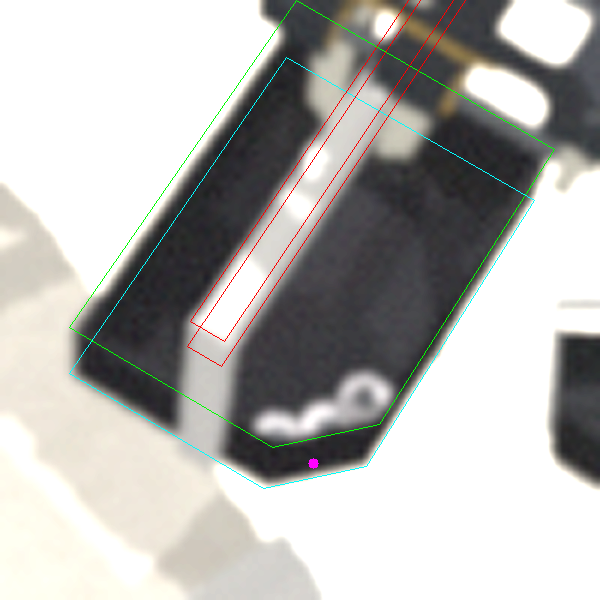

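All three spacers are now visible, lined up along the cut-off edge at (275,422), (320,415) and (365,395) in the crop. I'll hold still for a moment, then measure their distances.

arm_command --pt "0 0 0 0 0 0 1" --pt "0 0 0 0 0 0 1" --pt "0 0 0 0 0 0 1" --pt "0 0 0 0 0 0 1" --pt "0 0 0 0 0 0 1" --pt "0 0 0 0 0 0 1"

```text
t: 15.45
tcp_pos: [491.6, 134.1, 307.6]
eef_rot: [0.335, 0.754, -0.392, 0.408]
force: [-0.3, -0.2, -4.2]
width: 13.8
```

```bash
cat > d.py <<'E'
import sys; sys.argv=['ov','c','-25']
exec(open('ov.py').read())
c=-E[:3,:3].T@E[:3,3]; n=B[:,2]; p0=W((0,0,18))
for u,v in((275,422),(320,415),(365,397)):
    uu,vv=(u-3)/6+255,(v-3)/6+100
    d=E[:3,:3].T@np.array([(uu-K[0,2])/K[0,0],-(vv-K[1,2])/K[1,1],-1])
    P=c+d*((p0-c)@n)/(d@n); t=B.T@(P-g)+g0; t[2]=11
    print(t.round(1),np.linalg.norm(t-[67,42,4]).round(1))
print(abs(s['dq']).max(),s['t'],s['width'],s['force'])
cv2.imwrite('pics/full.png',f['img'][:,:,::-1])
E
python3 d.py
```

```text
corner z [516.99064914  91.55810809 178.68677642] tilt 28.68044607419579 downhill in tote [0.35955263 0.31788215] low z 172.52017490241207
cam [1119.86430556 -326.37588202  822.86395626]
[65.6 21.3 11. ] 21.9
[53.6 34.7 11. ] 16.8
[37.4 45.9 11. ] 30.7
0.0033639328575404423 15.5 13.682766984485934 [-0.12664265  0.02066388 -3.54857948]
```

View pics/full.png

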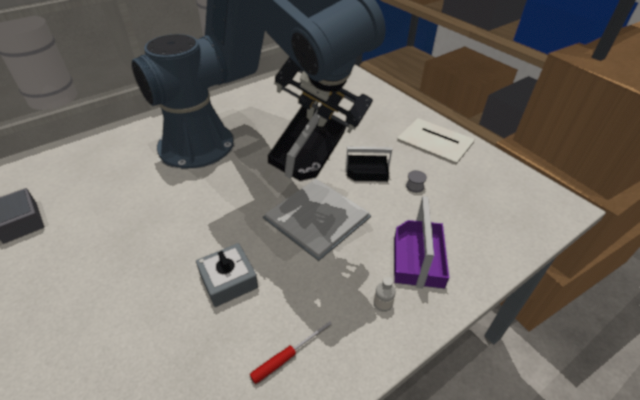

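The spacers are 17 to 31 mm from the corner point. The knob at (225,262) is back at rest, and the bottle (385,293), spool (416,180) and driver (275,365) are where they started. Handing in.

```bash
python3 -c "
from bench import hand_in;print(hand_in())"
```

```text
the job is handed in; nothing more can be done
None
```

The job is done and handed in at about 15.5 s of the 59 s allowed; the hand-in reports no verdict.

- **Knob:** I turned it clockwise about 60°, until the torque jumped from 0.15 to 0.55 N m at the stop. I then let go, and in the picture it is back in its starting direction.
- **Tote:** I gripped the handle 25 mm from its middle, towards the far end from the cut-off corner, and lifted the tote about 190 mm. I tilted it to about 28.7° and turned it about the vertical so the camera could see the corner. The cut-off corner is about 179 mm above the bench.
- **Last checks:**
  - The spacers measured about 17, 22 and 31 mm from the corner point (limit 65 mm).
  - The arm was still and the grip held, with the fingers 13.7 mm apart on the 14 mm handle.
  - The bottle, spool and screwdriver look unmoved.
  - None of the checks failed. The tote model overlaid on the picture was a millimetre or two off, too little to matter.

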